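# Start the open-fifth drone on the tuning box

## Task

Start the drone on the wooden tone box so that a krar can be tuned to it: first switch the box on by pushing the raised end of its rocker switch all the way down, then press the longest of the three wooden keys fully down, and then the shortest key fully down. Rocker and keys stay down by themselves; leave the middle-length key up, pick nothing up, and leave the loose peg lying among the keys and the other things around the box where they are.

Things in the scene. Friction and masses are not known exactly. Their poses are not given: they have to be found in the camera images.
- tonebox: the tone box: fixed wooden case 130 mm deep (its x) by 370 mm wide (its y) by 45 mm high, origin at the centre of its underside on the bench. On its top, in one row along its y, are five places 72 mm apart (y = -144, -72, 0, 72, 144 mm, x = 0) taken in any order by the rocker switch, the three keys and a loose peg
- long_key_top (a point): centre of the top face of the longest key: a flat pale wooden bar 90 mm long (along this point's x, which is along the box's depth), 30 mm wide (y), its top 63 mm above the bench when up; the point rides with the key. Its brass surround is fixed and lies 14 mm below the top of the raised key
- middle_key_top (a point): centre of the top face of the middle-length key: a flat pale wooden bar 60 mm long (along this point's x, which is along the box's depth), 30 mm wide (y), its top 63 mm above the bench when up; the point rides with the key. Its brass surround is fixed and lies 14 mm below the top of the raised key
- short_key_top (a point): centre of the top face of the shortest key: a flat pale wooden bar 34 mm long (along this point's x, which is along the box's depth), 30 mm wide (y), its top 63 mm above the bench when up; the point rides with the key. Its brass surround is fixed and lies 14 mm below the top of the raised key
- long_key (a joint): how far the longest key is pushed down, m: 0 to 0.001 = up (start), 0.008 = fully down at a hard stop. Friction of about 3 N, no spring: it stays where it is left
- middle_key (a joint): how far the middle-length key is pushed down, m: 0 to 0.001 = up (start), 0.008 = fully down at a hard stop. Friction of about 3 N, no spring: it stays where it is left
- short_key (a joint): how far the shortest key is pushed down, m: 0 to 0.001 = up (start), 0.008 = fully down at a hard stop. Friction of about 3 N, no spring: it stays where it is left
- rocker_press (a point): the point to push on the rocker switch: on top of its raised end, 26 mm from the pivot along this point's +x (away from the robot), 69 mm above the bench. Fixed: it does not move with the rocker. The rocker is a flat dark steel plate 72 mm long (x), 30 mm wide (y), 7 mm thick, on a y axis at mid-length 60.5 mm above the bench, between two low brass cheeks (top 61 mm above the bench)
- rocker (a joint): tip angle of the rocker, rad: 0 to 0.04 = off (start: the plate rises 0.2 rad towards +x), 0.4 = fully on at a hard stop (it slopes 0.2 rad down towards +x). Friction of 0.06 N m (some 2 to 5 N at the end of the plate), no spring: it stays where it is left
- peg_a_center (a point): centre of a loose dark wooden tuning peg lying in one of the five places on the box, 84 mm long, 12 mm thick, head 24 mm wide: leave it
- peg_b_center (a point): centre of a like peg lying on the bench in front of the box: leave it
- reamer_center (a point): centre of a bronze T-handled pocket reamer, 101 mm long, 18 mm thick, on the bench behind the box: leave it
- egg_center (a point): centre of a stone polishing egg standing on its flattened end, 47 mm thick, 54 mm high, beside the box's -y end: leave it
- wax_tin_center (a point): centre of a round tin 68 mm across, 45 mm high, beside the box's +y end: leave it
- bridge_center (a point): centre of a small wooden krar bridge, 75 x 18 x 17 mm, on the bench in front of the box: leave it

How it is judged:
By the outcome, as a careful person would: the job done as asked, in the order asked, and still so for the second after the job is handed in, with the robot touching nothing.
It also fails if it takes over 45 s, if anything falls off the work surface, if the arm or the gripper's body presses on something with over 40 N, if the wrist force passes 120 N, or if a joint passes its speed limit or range.

## Robot

A 6-joint arm with a two-finger parallel gripper is mounted at the origin on the work surface. World frame = base frame: x ahead of the robot, y to its left, z up, the work surface at z = 0. Lengths are in m, angles in rad, forces in N, time in s.
With the tool pointing down it reaches from about 0.35 to 0.975 m from the base axis. Payload 4.9 kg.
Tool frame: the origin (TCP) lies midway between the tips of the shut fingers; the grasp point (between the pads) lies 19 mm behind it; z points along the fingers, y is the direction in which the jaws open and shut (so a half turn about z gives the same grasp; the last joint's range is limited). The gripper opens to 85 mm and grips with 20 to 120 N. Pads are 22 mm wide; open, the fingers measure 114 mm over their backs; the gripper's body (76 mm by 85 mm) begins 54 mm behind the grasp point. The pads swing forward as they close: fully open they stand 13 mm farther back than shut.
Start: joints at [-1.358, 0.053, 1.613, -0, 1.476, -0.119], TCP at [0.204, -0.591, 0.231] pointing down, gripper open.
Joint ranges: [-3.01, 3.01], [-1.01, 2.22], [0.06, 2.58], [-1.02, 4.17], [0.09, 2.62], [-3.14, 3.14]. Speed limits (rad/s): [2.57, 2.57, 3.14, 3.14, 3.14, 3.14].

## Interface

Orientations are given as a unit quaternion [w, x, y, z].
In Python, from plant import state, grab_frame, camera_params, job_done, boxes_of gives the robot as it stands.
- The arm moves only by the tool step_arm, never from a script. Its argument "steps" is a list of rows, each a list of 4 numbers: the shift along the tool's x, y, z in mm, then the turn about the tool's z in degrees. A call has 1 to 8 rows; each row shifts and turns the pose as measured when the row begins, along the tool's axes as they then stand; what a row does not reach is not made up. A row lasts 1/10 s, in which the tool goes at most 50 mm and 8.59 degrees, less where a joint would pass 70% of its speed; a pose out of reach is approached as far as the arm can. A call is refused whole if a number of a shift passes 50 or a number of a turn 8.59, either way. A call with a gripper value outside its range is refused whole. "claw" is the opening in per cent of the stroke, from 0 (shut) to 100 (fully open), set as the call begins (left out, the last holds). The fingers move at their own pace and stop on an object; the grip force is fixed at half the most. Time passes only in rows, so rows that do not move let the fingers close. It gives the time, the measured TCP pose, the force and the opening at its end, in the units of the state.
- state(): the state, without advancing time (a new reading comes with each control period).
- grab_frame(name): name is "scene" or "side" or "wrist"; returns (picture, depth): 480x640x3 uint8, red, green, blue; 480x640 float32, m along the optical axis (not along the pixel's ray), 0 where there is no reading.
- camera_params(name): a dict with "mtx" (3x3 intrinsics, pixels), "k1" (the pictures are not rectified: a ray, as slopes to the right and down, at radius r is drawn at 1 + k1 r^2 times it, then the intrinsics apply), "extrinsics" (4x4, takes a point from camera to world coordinates); the wrist camera has in their place "T_tool_cam" (4x4, takes a point from camera to tool coordinates, whose origin is the TCP and whose axes are the flange's). Camera axes: x right, y down, z forward; pixel columns grow to the right and rows downward; lengths in m; the calibration is good to about 2 mm. A picture is of the moment at which its call begins: read the wrist's pose just before it. camera_params takes no time and is no camera call.
- job_done(): hands the job in, once; it reports no verdict.
Trained networks look in the newest picture that a camera, given by its name, has taken for a name from the list of things; names that differ only in an ending like _2 or _b are one class to them, and where a whole thing is asked for, a point or a joint stands for the part that bears it (a point fixed in the world has none). Each returns a list of dicts, best first, with "p" (0 to 1); they miss things now and then, are a little off and sometimes report something else, mostly with a low value. They report only what shows in the picture. A call takes as long as a camera call.
- boxes_of(camera, label): "box" ([left, top, width, height] in pixels, round what is visible of it).
The state is a dict: "time": time; "joint_pos": joint angles; "joint_vel": joint speeds; "joint_efforts": joint torques, N m; "tool_pos": TCP position; "tool_rot": TCP orientation; "contact_force": force on the tool from outside, world axes, zero at the start; "ft_torque": the same for the moment, N m; "gripper_width": opening from 0.0 (shut) to 1.0 (fully open).
Only numpy, scipy, OpenCV 4.12 (cv2) and the standard library are available. Lean on these libraries where they do the work, as an engineer would, in place of code of your own. Each camera call takes 0.05 s, during which the arm holds its last target. There are 200 camera calls.

## Working session

There is one attempt and no reset: what is moved stays moved. The work goes in short steps, Python scripts to look and compute and a tool call to move; the robot and the scene stay as the last step left them, time stands still between calls to the robot, and variables do not carry over. Pictures are saved under pics/ and viewed, about 8 in all and at most 12, crops included, and the job is handed in when it is done.

Besides the shell and the picture viewer there is one more tool, called as name([rows], argument=value, ...), one row to a line, values as JSON. step_arm: Moves the arm, as the interface text tells. Its arguments: {"type":"object","properties":{"steps":{"type":"array"},"claw":{"type":"number"}},"required":["steps"]}

```bash
mkdir -p pics; cat > h.py <<'E'
import numpy as np, cv2
from plant import *
def grab(n,fn=None):
    im,d=grab_frame(n)
    if fn: cv2.imwrite('pics/'+fn,im[:,:,::-1])
    return im,d
def cloud(n,d,T):
    p=camera_params(n);K=np.array(p['mtx']);k1=p['k1']
    v,u=np.mgrid[0:480,0:640].astype(float)
    pts=np.stack([u,v],-1).reshape(-1,1,2)
    q=cv2.undistortPoints(pts,K,np.array([k1,0,0,0,0.]))[:,0]
    z=d.reshape(-1)
    c=np.c_[q*z[:,None],z]
    T=np.array(T)
    return (c@T[:3,:3].T+T[:3,3]).reshape(480,640,3)
E
python3 - <<'E'
from h import *
s=state();print(s)
for n in('scene','side'):
    im,d=grab(n,n+'0.png'); W=cloud(n,d,camera_params(n)['extrinsics']); np.save(n+'.npy',W); np.save(n+'im.npy',im)
    print(n,np.array(camera_params(n)['extrinsics']).round(3).tolist())
    for l in('tonebox','long_key_top','middle_key_top','short_key_top','rocker','peg_a_center'):
        for b in boxes_of(n,l)[:3]:
            x,y,w,h=map(int,b['box']); print(l,b['p'],b['box'],W[min(479,y+h//2),min(639,x+w//2)].round(4))
E
```

```text
{'time': 0.0, 'joint_pos': array([-1.35800103e+00,  5.33443238e-02,  1.61429207e+00,  5.03570607e-06,
        1.47600109e+00, -1.18972440e-01]), 'joint_vel': array([ 0.00144565, -0.00016037,  0.00017761,  0.00020177, -0.00151628,
        0.00223391]), 'joint_efforts': array([-4.51165542e-04, -3.93683445e+01, -3.70176065e+01, -1.37247921e-04,
        6.97447904e-03,  1.32848083e-05]), 'tool_pos': array([ 0.20345746, -0.59029877,  0.23007194]), 'tool_rot': array([-1.02141008e-03,  9.86272317e-01,  1.65123807e-01, -4.54419222e-05]), 'contact_force': array([ 0.08033517,  0.12916635, -0.22505248]), 'ft_torque': array([-0.04818177, -0.03558399, -0.02086549]), 'gripper_width': 1.0001705195534347}
scene [[-0.88, 0.398, -0.26, 0.785], [0.475, 0.75, -0.46, 0.403], [0.012, -0.528, -0.849, 0.755], [0.0, 0.0, 0.0, 1.0]]
tonebox 0.89 [254.7, 136.0, 118.2, 192.2] [0.5702 0.0234 0.0447]
tonebox 0.66 [181.5, 179.9, 57.2, 34.5] [ 0.6969 -0.155   0.0148]
long_key_top 0.8 [278.4, 167.6, 49.4, 26.6] [ 0.5398 -0.0754  0.0603]
middle_key_top 0.69 [276.7, 141.9, 35.3, 16.2] [ 0.5209 -0.1481  0.0613]
short_k
[... 230 characters left out ...]
, 52.8, 15.0] [0.585  0.0611 0.0524]
side [[0.996, -0.051, 0.069, 0.527], [-0.086, -0.605, 0.791, -0.69], [0.001, -0.794, -0.607, 0.619], [0.0, 0.0, 0.0, 1.0]]
tonebox 0.7 [229.7, 197.6, 134.9, 179.2] [ 0.5419 -0.0819  0.0607]
tonebox 0.68 [292.2, 227.1, 49.6, 16.3] [0.5818 0.0527 0.0504]
tonebox 0.26 [298.0, 252.8, 22.8, 12.2] [ 0.5653 -0.0187  0.0604]
long_key_top 0.56 [264.0, 276.8, 62.9, 24.9] [ 0.5402 -0.0867  0.0613]
middle_key_top 0.8 [260.4, 310.3, 44.6, 26.4] [ 0.5192 -0.1561  0.0623]
short_key_top 0.69 [296.4, 248.9, 25.7, 18.4] [ 0.5637 -0.0202  0.0638]
rocker 0.85 [303.5, 200.0, 45.3, 14.7] [0.6025 0.1141 0.0642]
peg_a_center 0.68 [294.5, 226.5, 48.5, 13.8] [0.5854 0.0552 0.0546]
```

```bash
python3 - <<'E'
import cv2,numpy as np
from scipy.ndimage import label
a=cv2.imread('pics/scene0.png');b=cv2.imread('pics/side0.png')
cv2.imwrite('pics/a.png',np.hstack([cv2.resize(a[110:350,170:440],None,fx=1.45,fy=2),cv2.resize(b[180:420,170:440],None,fx=1.45,fy=2)]))
for n in('scene','side'):
    W=np.load(n+'.npy')
    m=(W[...,2]>.039)&(W[...,2]<.08)&(W[...,0]>.4)&(W[...,0]<.75)&(abs(W[...,1])<.26)
    L,k=label(m)
    for i in range(1,k+1):
        P=W[L==i]
        if len(P)>1500:
            print(n,'box',len(P),cv2.minAreaRect((P[:,:2]*1000).astype(np.float32)),np.median(P[:,2]))
    m2=m&(W[...,2]>.0575)&(W[...,2]<.08)
    L,k=label(m2)
    for i in range(1,k+1):
        P=W[L==i]
        if len(P)>60: print(n,len(P),cv2.minAreaRect((P[:,:2]*1000).astype(np.float32)),P.mean(0).round(4),P[:,2].min().round(4),P[:,2].max().round(4))
E
```

```text
scene box 13056 ((561.119873046875, -10.300308227539062), (372.66680908203125, 130.1526641845703), 73.58135986328125) 0.04475170442155191
scene 417 ((520.0161743164062, -148.5997314453125), (31.67877197265625, 60.16553497314453), 73.3310317993164) [ 0.5209 -0.1474  0.0621] 0.0575 0.0662
scene 722 ((540.6085815429688, -78.7529067993164), (33.368499755859375, 90.1227035522461), 73.6707763671875) [ 0.5414 -0.0782  0.0618] 0.0576 0.0661
scene 296 ((561.3212890625, -10.026174545288086), (32.16111755371094, 34.06283950805664), 75.52482604980469) [ 0.5622 -0.0088  0.0614] 0.0576 0.0657
scene 790 ((602.80029296875, 127.86871337890625), (42.28242492675781, 69.61918640136719), 71.42728424072266) [0.6054 0.1279 0.063 ] 0.0576 0.071
side box 13096 ((561.9497680664062, -12.591217041015625), (371.918212890625, 130.4254150390625), 73.49867248535156) 0.0452246442118171
side 460 ((602.69921875, 124.88379669189453), (44.234561920166016, 70.28125), 73.14085388183594) [0.6046 0.1218 0.0632] 0.0576 0.0707
side 305 ((562.19140625, -11.941375732421875), (33.092350006103516, 34.21217346191406), 75.13226318359375) [ 0.5619 -0.0147  0.0619] 0.0577 0.0651
side 943 ((541.32470703125, -81.93266296386719), (32.657501220703125, 90.37319946289062), 74.07080841064453) [ 0.5419 -0.0835  0.0615] 0.0576 0.0645
side 781 ((521.4354248046875, -150.5126495361328), (31.2503719329834, 59.72013854980469), 72.39370727539062) [ 0.5213 -0.1524  0.0618] 0.0575 0.0649
```

View pics/a.png

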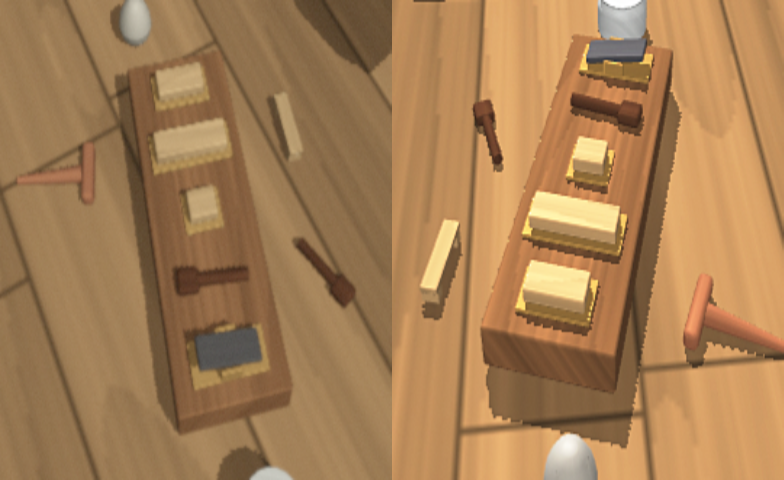

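The composite shows, from the -y end to the +y end: middle key, long key, short key, peg, and rocker (scene half about (228,350), side half about (617,50)). That matches the networks and gives a box yaw of about -16.5°. I'll shut the gripper and turn the jaw axis along the box's depth.

step_arm([
  [0, 0, 0, -8],
  [0, 0, 0, -8],
  [0, 0, 0, -8],
  [0, 0, 0, -8],
  [0, 0, 0, -8],
  [0, 0, 0, -8],
  [0, 0, 0, -6.5],
  [0, 0, 0, 0],
], claw=0)

```text
time: 1.5
tool_pos: [0.2036, -0.591, 0.2316]
tool_rot: [0.0, 0.79, 0.614, -0.0]
contact_force: [-0.7, -0.2, 0.4]
gripper_width: -0.001
```

```bash
cat > go.py <<'E'
import numpy as np
from scipy.spatial.transform import Rotation as R
from plant import state
T={}
c=np.array([.5615,-.0113]);a=np.radians(-16.5);ex=np.array([np.cos(a),np.sin(a)]);ey=np.array([-ex[1],ex[0]])
T=dict(rocker=c+144e-3*ey+28e-3*ex,long=c-.072*ey,short=c,middle=c-.144*ey)
def rep():
    s=state();r=R.from_quat(s['tool_rot'],scalar_first=True);M=r.as_matrix()
    y=np.degrees(np.arctan2(M[1,1],M[0,1]))
    print(s['time'],s['tool_pos'].round(4),'yaw of tool y',y.round(2),'z',M[:,2].round(3),'F',s['contact_force'].round(1),'g',s['gripper_width'],'q',s['joint_pos'].round(2))
    for k,v in T.items(): print(k,v.round(4),'tool mm to z=.1',(M.T@(np.r_[v,.1]-s['tool_pos'])*1000).round(1))
if __name__=='__main__': rep()
E
python3 go.py
```

```text
1.5 [ 0.2036 -0.591   0.2316] yaw of tool y -14.28 z [ 0. -0. -1.] F [-0.7 -0.2  0.4] g -0.000785977984630231 q [-1.36  0.05  1.61  0.    1.48 -1.11]
rocker [0.6292 0.1188] tool mm to z=.1 [792.9 237.4 131.3]
long [ 0.5411 -0.0803] tool mm to z=.1 [578.2 201.  131.4]
short [ 0.5615 -0.0113] tool mm to z=.1 [650.1 203.8 131.4]
middle [ 0.5206 -0.1494] tool mm to z=.1 [506.2 198.3 131.4]
```

step_arm([
  [45, 13, 0, 2.2],
  [45, 13, 0, 0],
  [45, 13, 0, 0],
  [45, 13, 0, 0],
  [45, 13, 0, 0],
  [45, 13, 0, 0],
  [45, 13, 0, 0],
  [45, 13, 0, 0],
])

```text
time: 2.3
tool_pos: [0.4118, -0.271, 0.2315]
tool_rot: [0.002, 0.812, 0.584, -0.0]
contact_force: [0.9, -0.5, 0.4]
gripper_width: -0.003
```

step_arm([
  [45, 13, 0, 0],
  [45, 13, 0, 0],
  [45, 13, 0, 0],
  [45, 13, 0, 0],
  [45, 13, 0, 0],
  [45, 13, 0, 0],
  [0, 0, 0, 0],
])

```text
time: 3.0
tool_pos: [0.5805, -0.0256, 0.2334]
tool_rot: [0.005, 0.816, 0.578, 0.002]
contact_force: [-0.6, -1.1, 0.2]
gripper_width: -0.002
```

```bash
python3 go.py
```

```text
3.0 [ 0.5805 -0.0256  0.2334] yaw of tool y -19.35 z [ 0.009 -0.005 -1.   ] F [-0.6 -1.1  0.2] g -0.0020151711439087973 q [-0.17 -0.06  1.72 -0.    1.47  0.17]
rocker [0.6292 0.1188] tool mm to z=.1 [152.6  -3.3 133.1]
long [ 0.5411 -0.0803] tool mm to z=.1 [-64.5 -20.5 133.3]
short [ 0.5615 -0.0113] tool mm to z=.1 [  7.4 -24.1 133.1]
middle [ 0.5206 -0.1494] tool mm to z=.1 [-136.4  -16.9  133.5]
```

step_arm([
  [0, 0, 0, -2.8],
  [40, 1, 0, 0],
  [40, 1, 0, 0],
  [40, 0, 0, 0],
  [25, 0, 0, 0],
  [0, 0, 0, 0],
])

```text
time: 3.6
tool_pos: [0.6258, 0.1163, 0.233]
tool_rot: [0.006, 0.806, 0.592, 0.001]
contact_force: [-0.7, -1.4, 0.7]
gripper_width: 0.0
```

```bash
python3 go.py; python3 - <<'E'
from h import *
from scipy.spatial.transform import Rotation as R
from go import T,c,ex,ey
s=state();im,d=grab('wrist','w1.png')
M=np.eye(4);M[:3,:3]=R.from_quat(s['tool_rot'],scalar_first=True).as_matrix();M[:3,3]=s['tool_pos']
W=cloud('wrist',d,M@np.array(camera_params('wrist')['T_tool_cam']))
# box-frame stats
B=np.stack([(W[...,:2]-c)@ex,(W[...,:2]-c)@ey,W[...,2]],-1)*1000
for l in('short_key_top','rocker','long_key_top','peg_a_center'):
    for b in boxes_of('wrist',l)[:2]:
        x,y,w,h=map(int,b['box']);print(l,b['p'],b['box'],B[min(479,y+h//2),min(639,x+w//2)].round(1))
m=(d>0)&(abs(B[...,0]-0)<45)&(abs(B[...,1]-144)<17)&(B[...,2]>45)&(B[...,2]<80)
P=B[m]
for x in range(-40,41,8):
    q=P[abs(P[:,0]-x)<4]; print(x,len(q),np.median(q[:,2]).round(1) if len(q) else None)
E
```

```text
3.6 [0.6258 0.1163 0.233 ] yaw of tool y -17.34 z [ 0.009 -0.007 -1.   ] F [-0.7 -1.4  0.7] g 0.0003549851231995698 q [ 0.07  0.07  1.59 -0.01  1.47  0.37]
rocker [0.6292 0.1188] tool mm to z=.1 [  4.    1.1 133. ]
long [ 0.5411 -0.0803] tool mm to z=.1 [-212.4  -23.7  133.6]
short [ 0.5615 -0.0113] tool mm to z=.1 [-140.4  -24.8  133.3]
middle [ 0.5206 -0.1494] tool mm to z=.1 [-284.4  -22.7  133.9]
short_key_top 0.7 [223.8, 26.7, 81.4, 90.9] [-16.9 272.9  45. ]
rocker 0.73 [244.1, 200.1, 82.2, 36.2] [ -1.6 149.9  64.4]
long_key_top 0.59 [309.8, 402.9, 14.6, 11.6] [ 22.6 -53.8  61.2]
long_key_top 0.58 [240.4, 194.3, 90.7, 51.7] [ -1.6 149.   64.5]
peg_a_center 0.92 [250.9, 280.7, 86.6, 15.7] [ 2.5 79.6 53.1]
-40 249 49.8
-32 289 59.7
-24 297 60.9
-16 297 62.2
-8 336 63.4
0 337 64.7
8 337 66.0
16 320 67.4
24 313 68.7
32 282 69.2
40 295 49.3
```

View pics/w1.png

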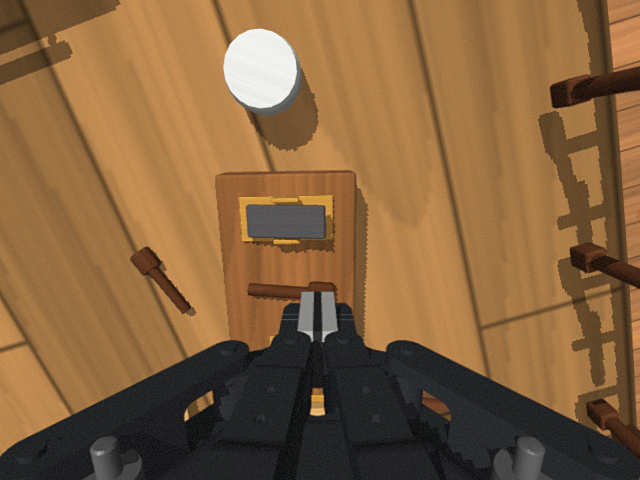

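The wrist view shows the tin at (262,70), the dark rocker plate at (286,221), the peg at (290,290), and the closed fingertips near (318,293). The depth profile confirms that the rocker's +x end is the raised one. The wrist y reading is about 6 mm off, so I'll cross-check the rocker and key centres across the cameras.

```bash
python3 - <<'E'
from h import *
from scipy.spatial.transform import Rotation as R
from go import c,ex,ey
s=state();im,d=grab('wrist')
M=np.eye(4);M[:3,:3]=R.from_quat(s['tool_rot'],scalar_first=True).as_matrix();M[:3,3]=s['tool_pos']
Ws={'wrist':cloud('wrist',d,M@np.array(camera_params('wrist')['T_tool_cam'])),'scene':np.load('scene.npy'),'side':np.load('side.npy')}
ims={'wrist':im,'scene':np.load('sceneim.npy'),'side':np.load('sideim.npy')}
for n,W in Ws.items():
    B=np.stack([(W[...,:2]-c)@ex,(W[...,:2]-c)@ey,W[...,2]],-1)*1000
    def st(k,m):
        P=B[m]
        if len(P)>30: lo,hi=np.percentile(P[:,:2],[1,99],axis=0); print(n,k,len(P),'centre',((lo+hi)/2).round(1),'size',(hi-lo).round(1),'z',np.median(P[:,2]).round(1))
    I=ims[n].astype(int); ok=W[...,2]>.04
    pl=64.5+np.clip(B[...,0],-36,36)*.17
    st('rocker',ok&(abs(B[...,2]-pl)<2.5)&(abs(B[...,1]-144)<30)&(abs(B[...,0])<42)&(I[...,0]-I[...,2]<25))
    for k,y in(('short',0),('long',-72),('middle',-144)): st(k,ok&(abs(B[...,2]-62.5)<2.5)&(abs(B[...,1]-y)<28)&(abs(B[...,0])<55))
    st('boxtop',(abs(B[...,2]-45)<2)&(abs(B[...,0])<80)&(abs(B[...,1])<200))
    st('tintop',(abs(B[...,2]-45)<2)&(abs(B[...,0])<80)&(B[...,1]>200)&(B[...,1]<320))
E
```

```text
wrist rocker 2566 centre [ -1.5 146.8] size [68.4 29.1] z 64.7
wrist long 142 centre [ 24.2 -59.4] size [13.8 12.4] z 62.7
wrist boxtop 14032 centre [-1.3 98.5] size [127.2 176.2] z 45.6
wrist tintop 4390 centre [-19.3 274.1] size [58.2 58.2] z 45.7
scene rocker 582 centre [ -0.8 145.4] size [68.1 28.6] z 63.4
scene short 253 centre [-0.3  1.7] size [32.8 29.8] z 61.6
scene long 638 centre [ -0.5 -70.7] size [87.4 31.1] z 62.1
scene middle 370 centre [  -0.4 -143.5] size [58.2 30. ] z 62.4
scene boxtop 6920 centre [-0.3  1.7] size [126.4 363.8] z 44.4
scene tintop 1167 centre [-19.  272.9] size [58.2 57. ] z 44.5
side rocker 330 centre [  0.3 142.2] size [67.5 29.7] z 63.3
side short 270 centre [ 1.  -0.8] size [33. 31.] z 62.2
side long 828 centre [  1.  -72.8] size [87.4 30. ] z 61.8
side middle 704 centre [   1.  -144.9] size [58.1 30. ] z 62.2
side boxtop 7510 centre [ 1.  -4.8] size [126.3 358.2] z 44.6
side tintop 359 centre [-16.7 269.9] size [57.8 56.2] z 44.5
```

step_arm([
  [5, 1, 40, -0.8],
  [0, 0, 40, 0],
  [0, 0, 35, 0],
  [0, 0, 18, 0],
  [0, 0, 0, 0],
])

```text
time: 4.4
tool_pos: [0.6313, 0.1108, 0.1]
tool_rot: [0.008, 0.805, 0.593, 0.004]
contact_force: [-0.1, -0.3, -0.2]
gripper_width: 0.0
```

```bash
python3 go.py
```

```text
4.4 [0.6313 0.1108 0.1   ] yaw of tool y -17.2 z [ 0.017 -0.008 -1.   ] F [-0.1 -0.3 -0.2] g 4.043198923485085e-05 q [ 0.06  0.19  1.69 -0.01  1.24  0.37]
rocker [0.6292 0.1188] tool mm to z=.1 [ 7.1 -4.4 -0.1]
long [ 0.5411 -0.0803] tool mm to z=.1 [-2.093e+02 -2.970e+01  1.000e-01]
short [ 0.5615 -0.0113] tool mm to z=.1 [-1.373e+02 -3.060e+01 -1.000e-01]
middle [ 0.5206 -0.1494] tool mm to z=.1 [-281.3  -28.8    0.4]
```

step_arm([
  [8, -4, 0, -0.7],
  [0, 0, 10, 0],
  [0, 0, 5, 0],
  [0, 0, 0, 0],
])

```text
time: 4.8
tool_pos: [0.6324, 0.1191, 0.0884]
tool_rot: [0.01, 0.802, 0.598, 0.007]
contact_force: [0.1, 0.2, -0.3]
gripper_width: 0.001
```

```bash
python3 go.py
```

```text
4.8 [0.6324 0.1191 0.0884] yaw of tool y -16.57 z [ 0.023 -0.008 -1.   ] F [ 0.1  0.2 -0.3] g 0.0005926998676542754 q [ 0.07  0.21  1.69 -0.01  1.22  0.37]
rocker [0.6292 0.1188] tool mm to z=.1 [ -1.2  -2.6 -11.6]
long [ 0.5411 -0.0803] tool mm to z=.1 [-217.2  -30.4  -12.1]
short [ 0.5615 -0.0113] tool mm to z=.1 [-145.2  -30.5  -12.1]
middle [ 0.5206 -0.1494] tool mm to z=.1 [-289.2  -30.3  -12. ]
```

step_arm([
  [1, -2, 5, 0],
  [0, 0, 5, 0],
  [0, 0, 5, 0],
  [0, 0, 5, 0],
])

```text
time: 5.2
tool_pos: [0.633, 0.1209, 0.0699]
tool_rot: [0.011, 0.801, 0.598, 0.009]
contact_force: [-1.4, 0.1, 0.6]
gripper_width: -0.001
```

step_arm([
  [0, 0, 4, 0],
  [0, 0, 3, 0],
])

```text
time: 5.4
tool_pos: [0.6341, 0.1206, 0.0629]
tool_rot: [0.012, 0.801, 0.598, 0.009]
contact_force: [-0.6, -0.3, 2.7]
gripper_width: 0.003
```

```bash
python3 go.py
```

```text
5.4 [0.6341 0.1206 0.0629] yaw of tool y -16.56 z [ 0.03  -0.008 -1.   ] F [-0.6 -0.3  2.7] g 0.0029752087068870437 q [ 0.08  0.24  1.71 -0.01  1.17  0.37]
rocker [0.6292 0.1188] tool mm to z=.1 [ -3.1  -3.  -37.2]
long [ 0.5411 -0.0803] tool mm to z=.1 [-219.1  -30.7  -38.2]
short [ 0.5615 -0.0113] tool mm to z=.1 [-147.1  -30.8  -38.2]
middle [ 0.5206 -0.1494] tool mm to z=.1 [-291.1  -30.6  -38.3]
```

step_arm([
  [0, 0, 2.5, 0],
  [0, 0, 2.5, 0],
])

```text
time: 5.6
tool_pos: [0.6342, 0.1206, 0.0581]
tool_rot: [0.012, 0.802, 0.598, 0.009]
contact_force: [-4.1, 0.3, 14.5]
gripper_width: 0.003
```

step_arm([
  [0, 0, 2, 0],
  [0, 0, 2, 0],
])

```text
time: 5.8
tool_pos: [0.6348, 0.1207, 0.0582]
tool_rot: [0.012, 0.801, 0.598, 0.009]
contact_force: [-5.1, -1.0, 10.7]
gripper_width: -0.002
```

step_arm([
  [0, 0, 2.5, 0],
  [0, 0, -20, 0],
  [0, 0, -40, 0],
  [-45, 0, 0, 0],
  [-45, 0, 0, 0],
  [0, 0, 0, 0],
])

```text
time: 6.4
tool_pos: [0.6068, 0.0339, 0.1193]
tool_rot: [0.012, 0.8, 0.6, 0.008]
contact_force: [-0.1, 0.7, -0.5]
gripper_width: -0.001
```

```bash
python3 go.py; cat > chk.py <<'E'
from h import *
from go import c,ex,ey
import sys
for n in('scene','side'):
    im,d=grab(n,n+sys.argv[1]+'.png');W=cloud(n,d,camera_params(n)['extrinsics'])
    B=np.stack([(W[...,:2]-c)@ex,(W[...,:2]-c)@ey,W[...,2]],-1)*1000
    P=B[(abs(B[...,1]-144)<11)&(abs(B[...,0])<32)&(B[...,2]>52)&(B[...,2]<75)]
    if len(P)>50: f=np.polyfit(P[:,0],P[:,2],1);print(n,'rocker slope',f.round(3),len(P))
    for k,y,h in(('short',0,13),('long',-72,40),('middle',-144,26)):
        P=B[(abs(B[...,1]-y)<11)&(abs(B[...,0])<h)&(B[...,2]>47)&(B[...,2]<70)]
        print(n,k,len(P),np.median(P[:,2]).round(1) if len(P) else None)
E
python3 chk.py 2
```

```text
6.4 [0.6068 0.0339 0.1193] yaw of tool y -16.31 z [ 0.027 -0.009 -1.   ] F [-0.1  0.7 -0.5] g -0.0007073505940563476 q [-0.06  0.09  1.77 -0.01  1.26  0.22]
rocker [0.6292 0.1188] tool mm to z=.1 [87.9 -2.8 19.1]
long [ 0.5411 -0.0803] tool mm to z=.1 [-128.   -31.5   18.5]
short [ 0.5615 -0.0113] tool mm to z=.1 [-56.  -31.3  18.5]
middle [ 0.5206 -0.1494] tool mm to z=.1 [-200.   -31.8   18.6]
scene rocker slope [-0.208 62.765] 520
scene short 54 61.9
scene long 0 None
scene middle 0 None
side rocker slope [-0.207 63.532] 160
side short 153 62.4
side long 561 62.0
side middle 441 62.4
```

The rocker slope went from +0.17 to -0.21, so it is fully on. Next is the long key.

step_arm([
  [-43, -10, 0, 0],
  [-43, -10, 0, 0],
  [-40, -11, 0, 0],
  [0, 0, 0, 0],
])

```text
time: 6.9
tool_pos: [0.5414, -0.0738, 0.1153]
tool_rot: [0.009, 0.797, 0.604, 0.008]
contact_force: [0.8, 0.6, 0.7]
gripper_width: 0.003
```

```bash
python3 go.py
```

```text
6.9 [ 0.5414 -0.0738  0.1153] yaw of tool y -15.73 z [ 0.024 -0.004 -1.   ] F [0.8 0.6 0.7] g 0.0032297205846617658 q [-0.27 -0.05  1.92  0.    1.25  0.  ]
rocker [0.6292 0.1188] tool mm to z=.1 [209.2  32.   16.7]
long [ 0.5411 -0.0803] tool mm to z=.1 [-6.4  1.1 15.4]
short [ 0.5615 -0.0113] tool mm to z=.1 [65.6  2.  15.6]
middle [ 0.5206 -0.1494] tool mm to z=.1 [-78.4   0.1  15.2]
```

step_arm([
  [-6, 1, 0, 0.7],
  [0, -0.5, 15, 0],
  [0, -0.5, 15, 0],
  [0, 0, 10, 0],
  [0, 0, 0, 0],
])

```text
time: 7.4
tool_pos: [0.5414, -0.0757, 0.0698]
tool_rot: [0.007, 0.8, 0.6, 0.008]
contact_force: [-0.7, -0.5, -0.8]
gripper_width: -0.001
```

```bash
python3 go.py
```

```text
7.4 [ 0.5414 -0.0757  0.0698] yaw of tool y -16.22 z [ 0.022 -0.002 -1.   ] F [-0.7 -0.5 -0.8] g -0.0011565404002664848 q [-0.28  0.01  1.94  0.    1.17  0.  ]
rocker [0.6292 0.1188] tool mm to z=.1 [211.4  30.6 -28.6]
long [ 0.5411 -0.0803] tool mm to z=.1 [ -4.4   1.6 -30.2]
short [ 0.5615 -0.0113] tool mm to z=.1 [ 67.6   1.9 -29.9]
middle [ 0.5206 -0.1494] tool mm to z=.1 [-76.4   1.2 -30.6]
```

step_arm([
  [-5, 1.5, 0, 0],
  [-1, 0, 3, 0],
  [0, 0, 3, 0],
  [0, 0, 3, 0],
])

```text
time: 7.8
tool_pos: [0.542, -0.0816, 0.0604]
tool_rot: [0.007, 0.799, 0.601, 0.008]
contact_force: [-2.7, 0.3, 3.7]
gripper_width: -0.003
```

step_arm([
  [0, 0, 2.5, 0],
  [0, 0, 2.5, 0],
])

```text
time: 8.0
tool_pos: [0.5422, -0.0817, 0.0559]
tool_rot: [0.007, 0.799, 0.601, 0.008]
contact_force: [-1.6, 0.0, 3.6]
gripper_width: -0.002
```

step_arm([
  [0, 0, 2, 0],
  [0, 0, 2, 0],
])

```text
time: 8.2
tool_pos: [0.5424, -0.0817, 0.0549]
tool_rot: [0.006, 0.799, 0.601, 0.007]
contact_force: [-11.2, 3.2, 20.0]
gripper_width: -0.0
```

step_arm([
  [0, 0, 2.5, 0],
  [0, 0, -20, 0],
  [0, 0, -30, 0],
  [36, 0, 0, 0],
  [36, 0, 0, 0],
  [0, 0, 0, 0],
])

```text
time: 8.8
tool_pos: [0.5642, -0.012, 0.1083]
tool_rot: [0.008, 0.8, 0.6, 0.009]
contact_force: [-0.0, 0.0, 0.2]
gripper_width: 0.001
```

```bash
python3 go.py; python3 chk.py 3
```

```text
8.8 [ 0.5642 -0.012   0.1083] yaw of tool y -16.31 z [ 0.025 -0.002 -1.   ] F [-0.   0.   0.2] g 0.0007021798151632894 q [-0.15  0.    1.88  0.    1.24  0.13]
rocker [0.6292 0.1188] tool mm to z=.1 [143.8  25.5   9.6]
long [ 0.5411 -0.0803] tool mm to z=.1 [-72.1  -3.3   7.8]
short [ 0.5615 -0.0113] tool mm to z=.1 [-0.1 -3.   8.2]
middle [ 0.5206 -0.1494] tool mm to z=.1 [-144.1   -3.5    7.4]
scene rocker slope [-0.205 62.783] 516
scene short 159 61.7
scene long 78 53.9
scene middle 5 62.5
side rocker slope [-0.2   63.488] 75
side short 146 62.6
side long 547 54.4
side middle 446 62.3
```

The long key is down, with its top about 8 mm lower than before. Next is the short key.

step_arm([
  [0, -3, 10, 0],
  [0, -1, 15, 0],
  [0, 0, 12, 0],
  [0, 0, 0, 0],
])

```text
time: 9.3
tool_pos: [0.5575, -0.0159, 0.0647]
tool_rot: [0.007, 0.802, 0.598, 0.007]
contact_force: [-0.5, -0.6, -0.5]
gripper_width: -0.004
```

```bash
python3 go.py
```

```text
9.3 [ 0.5575 -0.0159  0.0647] yaw of tool y -16.6 z [ 0.019 -0.003 -1.   ] F [-0.5 -0.6 -0.5] g -0.004202590728090465 q [-0.16  0.05  1.91 -0.    1.16  0.13]
rocker [0.6292 0.1188] tool mm to z=.1 [149.6  31.  -34.4]
long [ 0.5411 -0.0803] tool mm to z=.1 [-66.4   3.3 -35.3]
short [ 0.5615 -0.0113] tool mm to z=.1 [  5.6   3.2 -35.2]
middle [ 0.5206 -0.1494] tool mm to z=.1 [-138.4    3.5  -35.5]
```

step_arm([
  [5.5, 3, 0, 0],
  [0, 0, 0, 0],
])

```text
time: 9.5
tool_pos: [0.5613, -0.0118, 0.0633]
tool_rot: [0.006, 0.802, 0.597, 0.006]
contact_force: [0.8, -0.5, 0.3]
gripper_width: 0.001
```

```bash
python3 go.py
```

```text
9.5 [ 0.5613 -0.0118  0.0633] yaw of tool y -16.68 z [ 0.016 -0.003 -1.   ] F [ 0.8 -0.5  0.3] g 0.0006606177035757979 q [-0.15  0.06  1.9  -0.    1.16  0.14]
rocker [0.6292 0.1188] tool mm to z=.1 [144.7  28.2 -36. ]
long [ 0.5411 -0.0803] tool mm to z=.1 [-71.4   0.9 -36.9]
short [ 0.5615 -0.0113] tool mm to z=.1 [  0.6   0.6 -36.7]
middle [ 0.5206 -0.1494] tool mm to z=.1 [-143.4    1.1  -37. ]
```

step_arm([
  [0, 0, 3, 0],
  [0, 0, 3, 0],
  [0, 0, 2.5, 0],
])

```text
time: 9.8
tool_pos: [0.5623, -0.0119, 0.0563]
tool_rot: [0.007, 0.802, 0.597, 0.006]
contact_force: [-2.2, -1.1, 3.3]
gripper_width: -0.0
```

step_arm([
  [0, 0, 2, 0],
  [0, 0, 2, 0],
  [0, 0, 2.5, 0],
])

```text
time: 10.1
tool_pos: [0.5625, -0.0119, 0.0549]
tool_rot: [0.006, 0.802, 0.598, 0.004]
contact_force: [-11.3, 1.1, 19.8]
gripper_width: -0.003
```

Same stop height and force as the long key. I'll retract up and away, then check.

step_arm([
  [0, 0, -20, 0],
  [0, 0, -45, 0],
  [0, 0, -45, 0],
  [0, 0, -45, 0],
  [0, -45, -20, 0],
  [0, -45, 0, 0],
  [0, -45, 0, 0],
  [0, 0, 0, 0],
])

```text
time: 10.9
tool_pos: [0.4295, 0.0283, 0.2348]
tool_rot: [0.008, 0.802, 0.597, 0.008]
contact_force: [0.4, -0.1, -0.6]
gripper_width: 0.001
```

```bash
python3 go.py|head -1; python3 chk.py 4; python3 - <<'E'
import cv2,numpy as np
a=cv2.imread('pics/scene4.png');b=cv2.imread('pics/side4.png')
cv2.imwrite('pics/b.png',np.hstack([cv2.resize(a[110:350,170:440],None,fx=1.45,fy=2),cv2.resize(b[180:420,170:440],None,fx=1.45,fy=2)]))
E
```

```text
10.9 [0.4295 0.0283 0.2348] yaw of tool y -16.68 z [ 0.023 -0.003 -1.   ] F [ 0.4 -0.1 -0.6] g 0.0005027254173438028 q [-0.11 -0.46  2.05 -0.    1.53  0.18]
scene rocker slope [-0.202 62.692] 517
scene short 150 53.9
scene long 433 54.4
scene middle 241 62.3
side rocker slope [-0.2   63.518] 264
side short 143 54.4
side long 547 54.4
side middle 436 62.4
```

View pics/b.png

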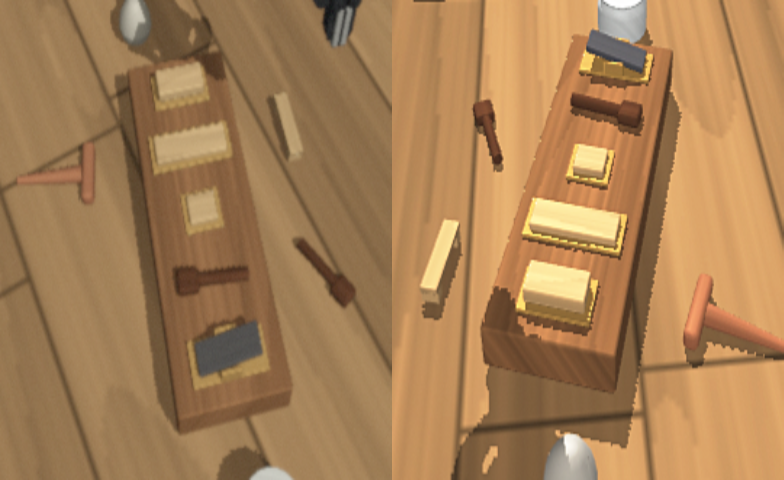

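The picture shows the rocker sloping down towards +x (side half (617,50)), the long key (575,225) and short key (590,162) low, and the middle key (557,287) still raised. Both pegs, the bridge, reamer, egg and tin are where they were, and the gripper is clear.

```bash
python3 -c "
from plant import *
print(job_done())"
```

```text
the job is handed in; nothing more can be done
None
```

I pushed the rocker fully on, then pressed the longest key down, then the shortest, using the closed fingertips. I then backed the arm clear and handed the job in at about 11 s of robot time.

- **Rocker:** in the last check from both fixed cameras its slope reads -0.20, which is fully on.
- **Long and short keys:** their tops read about 54 mm, 8 mm lower than at the start. Both met a hard stop at about 55 mm tool height.
- **Middle key:** still up, at about 62 mm.
- **Other things:** both pegs, the bridge, reamer, egg and tin look unmoved in the pictures. I compared those by eye and did not measure them.
- **Forces:** I saw at most about 23 N at the wrist, in the readings at the end of each move.

Two things disagreed slightly. The cameras differ by 2 to 5 mm across the box, so I averaged the two fixed ones. The tool also drifted up to about 1.8° off vertical, which the moves cannot correct. Neither affected the result.

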